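# Shut the lapping guard and lift the parts tray level

### The arm

A 7-joint arm with a two-finger parallel gripper is mounted at the origin on the work surface. World frame = base frame: x ahead of the robot, y to its left, z up, the work surface at z = 0. Lengths are in m, angles in rad, forces in N, time in s.
With the tool pointing down it reaches from about 0.4 to 0.85 m from the base axis. Payload 4.5 kg.
Tool frame: the origin (TCP) lies at the very end of the fingers, on their centre line; the grasp point (between the pads) lies 19 mm behind it; z points along the fingers, y is the line along which they close (so a half turn about z gives the same grasp; the last joint's range is limited). The gripper opens to 88 mm and grips with 3 to 60 N. Pads are 18 mm wide; open, the fingers measure 123 mm over their backs; the gripper's body (75 mm by 187 mm) begins 45 mm behind the grasp point.
Start: joints at [-1.166, 0.689, -0.195, 1.565, 0.157, 0.902, -0.215], TCP at [0.226, 0.583, 0.239] pointing down, gripper open.
Joint ranges: [-3.01, 3.01], [-0.46, 2.08], [-1.47, 1.51], [0.13, 2.56], [-1, 4.14], [0.04, 2.09], [-2.66, 2.66]. Speed limits (rad/s): [2.57, 2.57, 3.14, 3.14, 3.14, 3.14, 3.14].

### API

Orientations are given as a unit quaternion [x, y, z, w].
In Python, from plant import r gives the robot as it stands. The module is installed in compiled form; this text tells all that it offers.
- The arm moves only by the shell command python3 -m pendant 'ROWS' [FORCE]. ROWS is JSON, one flat list of numbers, 7 for each row, row after row: the opening, from 0 (shut) to 1 (fully open), then the shift along the tool's x, y, z scaled (see below), then the turn, a rotation vector about the tool's x, y, z scaled (see below). A call has 1 to 12 rows; each row is the pose to reach, as a shift and turn from the pose commanded when the call began, along the tool's axes at that moment; what a row does not reach only later rows make up. The controller multiplies each number of a shift by 0.15 m and each number of a turn by pi/2 rad. A row lasts 1/10 s, in which the tool goes at most 50 mm and 8.59 degrees, less where a joint would pass 70% of its speed; a pose out of reach is approached as far as the arm can. A call with a number of a shift or a turn outside -1 to 1 is refused whole. A call with a gripper value outside its range is refused whole. The fingers move at their own pace and stop on an object; FORCE is the grip in N (left out, the last holds). Time passes only in rows, so rows that repeat a pose let the fingers close. It gives the time, the measured TCP pose, the force, the opening and the grip force at its end, in the units of the state.
- r.get_state(): the state, without advancing time (a new reading comes with each control period).
- r.snapshot(name): name is "scene" or "top" or "wrist"; returns a dict with "img" (384x512x3 uint8, red, green, blue), "mtx" (3x3 intrinsics, pixels), "k1" (the pictures are not rectified: a ray, as slopes to the right and down, at radius r is drawn at 1 + k1 r^2 times it, then the intrinsics apply), "cam_to_world" (4x4, takes a point from camera to world coordinates). Camera axes: x right, y up, looking along -z (the intrinsics and any distortion apply to the point x, -y, -z); pixel columns grow to the right and rows downward; lengths in m; the calibration is good to about 2 mm. A picture is of the moment at which its call begins. There is no depth.
- r.finish_job(): hands the job in; it is judged then, once.
The state is a dict: "clock": time; "q": joint angles; "qd": joint speeds; "joint_torque": joint torques, N m; "tool_pos": TCP position; "eef_rot": TCP orientation; "contact_force": force on the tool from outside, world axes, zero at the start; "moment": the same for the moment, N m; "opening": opening from 0.0 (shut) to 1.0 (fully open); "finger_force": force on a finger pad.
Only numpy, scipy, OpenCV 4.12 (cv2) and the standard library are available. Lean on these libraries where they do the work, as an engineer would, in place of code of your own. Each camera call takes 0.05 s, during which the arm holds its last target. There are 200 camera calls.

### The job

Lapping is done and the clean parts are to go on to plating: first push the lapping rig's splash-guard door fully shut so that its catch snaps in and the grit stays inside, with the tray still on the bench. Then take the blue parts tray by the middle of its wooden handle, lift it about 10 cm clear of the bench without tipping it, and finish there, still holding it in the air steady and level with both brass knobs and the silver brace lying in it. Leave the straightedge, the glass lid and the tin where they are.

Things in the scene. Friction and masses are not known exactly. Their poses are not given: they have to be found in the camera images.
- rig: hand-cranked lapping rig, bolted down: iron bed 28 mm high, on it a grey guard box (clear roof and back) 180 mm deep (x), 230 mm wide (y), roof 210 mm above the bench, open at the front (-x) behind the green guard door; a red crank stands out on its left, to 325 mm from the origin. Origin: on the bench under the box's middle; x points away from the door. Bed: 125 mm forward, 140 right, 235 left
- guard_door (a joint): door angle, rad: 0 shut; starts 0.5 to 1.1 open, swung towards the robot about an upright hinge at its right (-y) edge, positive counter-clockwise from above. Door 226 mm wide, 12 thick, 38 to 206 mm above the bench, green frame, clear window; stays where left. A ball catch under its free end resists from 0.06 to 0.025 rad (about 5 N at guard_push), then snaps it to 0 and keeps it
- guard_hinge (a point): point of the door's outer face at the hinge edge, 185 mm above the bench; its axes turn with the door: z up, y along the door from hinge to free edge, x into the rig (against the outward normal of the face)
- guard_push (a point): point of the door's outer face 190 mm from the hinge edge, 36 mm from the free edge, 185 mm above the bench, 21 mm below the door's top edge, axes as guard_hinge; a good place to push. A black knob 24 mm in diameter stands 32 mm out of the face, 85 mm lower and 14 mm nearer to the free edge
- tray: blue sheet-steel parts tray, 0.4 to 0.65 kg, 120 mm (its x) by 200 mm (its y), walls 30 mm high, 3 mm thick, on the bench. A flat-sided pine handle bar along its y, 18 mm wide (x), 24 mm high, runs its full length, centre line 105 mm above the underside, on a strap up to 113 mm at each end. Origin: centre of the underside, under the bar's middle; z up
- knob_a: brass slide knob standing in the tray, 16 mm in diameter and 18 mm high, 20 g; origin: centre of its underside
- knob_b: the second brass slide knob, the same
- brace: silver-plated trumpet bell brace lying in the tray: 56 mm long rod with a 22 mm by 14 mm flange at each end, 30 g; origin: under its middle, on the tray floor
- straightedge: steel straightedge lying flat on the bench, 300 by 32 by 5 mm, long along its x; origin: centre of the underside; to be left alone
- jar_lid: frosted glass jar lid with a knob, 76 mm in diameter, 34 mm high, on the bench; origin: centre of the underside; to be left alone
- tin: round flat tin of lapping compound with a red lid, 69 mm in diameter, 36 mm high, on the bench; origin: centre of the underside; to be left alone
Mind the look-alikes: they are no part of the job. Of the things shaped like the tray, the blue one is meant.

How it is judged:
On the way, in this order (a step that is already met when the one before it is completed fails the run):
1. the guard door is shut on its catch while the tray still stands on the bench (value of joint guard_door below 0.015 rad and height (world z) of tray below 0.01 m), for 0.3 s.
2. the tray is held in the air by the fingers, level and steady, with the parts in it (value of joint guard_door below 0.015 rad and height (world z) of tray between 0.06 and 0.18 m and angle between tray's own z axis and vertical below 0.09 rad and linear speed of tray below 0.03 m/s and angular speed of tray below 0.15 rad/s and contact force between the fingers and tray above 2 N and contact force between tray and rig below 0.2 N and x of knob_a in the frame of tray between -0.06 and 0.06 m and y of knob_a in the frame of tray between -0.1 and 0.1 m and z of knob_a in the frame of tray between -0.005 and 0.03 m and x of knob_b in the frame of tray between -0.06 and 0.06 m and y of knob_b in the frame of tray between -0.1 and 0.1 m and z of knob_b in the frame of tray between -0.005 and 0.03 m and x of brace in the frame of tray between -0.06 and 0.06 m and y of brace in the frame of tray between -0.1 and 0.1 m and z of brace in the frame of tray between -0.005 and 0.03 m), for 0.5 s.
At the end, for the whole second after the job is handed in: The guard door is shut (within 0.015 rad of home); the tray hangs in the fingers with its underside 60 to 180 mm above the bench, within 0.09 rad (5 degrees) of level, moving slower than 30 mm/s and 0.15 rad/s, not resting on the rig; both knobs and the brace lie in the tray (all of step 2); the arm keeps its last pose, push and grip.
It fails at once if the tray is tipped by more than 14 degrees (angle between tray's own z axis and vertical above 0.25 rad).
It fails at once if the straightedge is shifted by more than 30 mm (distance of straightedge from where it was at the start of the episode above 0.03 m).
It fails at once if the glass lid is shifted by more than 30 mm (distance of jar_lid from where it was at the start of the episode above 0.03 m).
It fails at once if the tin is shifted by more than 30 mm (distance of tin from where it was at the start of the episode above 0.03 m).
It also fails if it takes over 58 s, if anything falls off the work surface, if the arm or the gripper's body presses on something with over 40 N, if the wrist force passes 120 N, or if a joint passes its speed limit or range.

## Working session

There is one attempt and no reset: what is moved stays moved. The work goes in short steps, Python scripts to look and compute and a shell command to move; the robot and the scene stay as the last step left them, time stands still between calls to the robot, and variables do not carry over. Pictures are saved under pics/ and viewed, at most 10 in all, crops included, and the job is handed in when it is done.

```bash
mkdir -p pics
cat > h.py <<'E'
import numpy as np, cv2
from plant import r
def snap(n,f=None):
    s=r.snapshot(n)
    if f: cv2.imwrite('pics/'+f,s['img'][:,:,::-1])
    return s
def ray(s,u,v):
    m=s['mtx'];a=np.array([(u-m[0,2])/m[0,0],(v-m[1,2])/m[1,1]]);d=a.copy()
    for _ in range(20): d=a/(1+s['k1']*(d@d))
    T=s['cam_to_world'];return T[:3,3],T[:3,:3]@np.array([d[0],-d[1],-1])
def onz(s,u,v,z):
    o,d=ray(s,u,v);return o+d*(z-o[2])/d[2]
def proj(s,p):
    T=s['cam_to_world'];c=T[:3,:3].T@(np.array(p)-T[:3,3]);d=np.array([c[0],-c[1]])/-c[2]
    d=d*(1+s['k1']*(d@d));m=s['mtx'];return m[0,0]*d[0]+m[0,2],m[1,1]*d[1]+m[1,2]
def tri(s1,p1,s2,p2):
    o,d=ray(s1,*p1);O,D=ray(s2,*p2)
    t=np.linalg.lstsq(np.c_[d,-D],O-o,rcond=None)[0];a=o+d*t[0];b=O+D*t[1];return (a+b)/2,np.linalg.norm(a-b)
E
python3 - <<'E'
from h import *
import pickle
a=snap('scene','scene0.png');b=snap('top','top0.png');pickle.dump((a,b),open('s0.pkl','wb'))
for s in(a,b):print(s['cam_to_world'].round(3),s['mtx'][0,0],s['k1'])
st=r.get_state();print(st)
E
```

```text
[[-0.716 -0.378  0.588  1.239]
 [ 0.698 -0.415  0.584  0.649]
 [ 0.023  0.828  0.561  0.832]
 [ 0.     0.     0.     1.   ]] 483.844127913872 -0.02432456991827939
[[ 0.028  0.993 -0.113  0.34 ]
 [-1.     0.029  0.009 -0.091]
 [ 0.012  0.113  0.994  1.346]
 [ 0.     0.     0.     1.   ]] 436.1002294071134 -0.06403588973453805
{'clock': 0.1, 'q': array([-1.16623107,  0.68990696, -0.19451851,  1.56624878,  0.15730501,
        0.90252014, -0.21509772]), 'qd': array([ 0.00132282, -0.00286174,  0.0004811 , -0.00339326,  0.00167472,
       -0.00012157, -0.00157131]), 'joint_torque': array([-3.10199415e-03, -5.28497279e+01, -1.27147302e+00, -1.53834915e+01,
       -5.26276999e-02,  2.02842755e-03,  3.16720798e-05]), 'tool_pos': array([0.22628924, 0.58197221, 0.2379836 ]), 'eef_rot': array([ 1.84282468e-01,  9.82872961e-01, -8.40913609e-04, -9.10335403e-05]), 'contact_force': array([-0.54355342,  0.08462285,  1.54037504]), 'moment': array([ 0.04415283, -0.01934021, -0.00074083]), 'finger_force': 0.0, 'opening': 0.9986864334813892}
```

View pics/scene0.png

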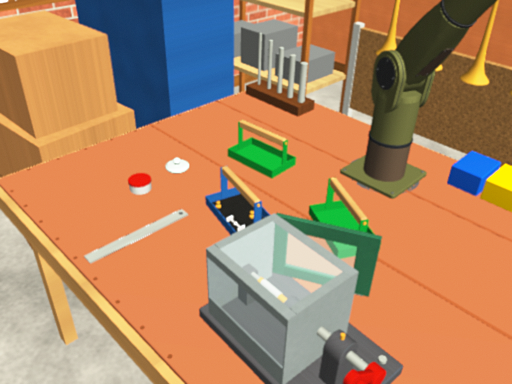

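View pics/top0.png

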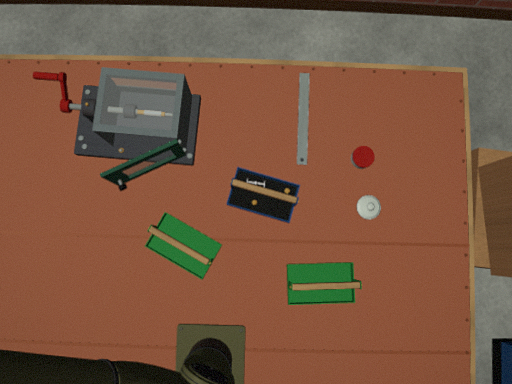

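The scene view shows the blue tray at about (238,205), next to the rig, with the door open towards the robot. In the top view, the rig box is at (145,105), the door runs from (183,147) to (103,178) with its knob at (123,187), and the blue tray's handle runs from (232,183) to (297,200). The lid is at (369,207), the tin at (363,157) and the straightedge at (303,118). The two green trays are look-alikes.

Run:
```python
from h import *
import pickle
a,b=pickle.load(open('s0.pkl','rb'))
im=b['img'];c=cv2.resize(im[50:230,60:320],None,fx=3,fy=3,interpolation=cv2.INTER_CUBIC);cv2.imwrite('pics/c1.png',c[:,:,::-1])
hsv=cv2.cvtColor(im,cv2.COLOR_RGB2HSV)
def big(m):
    cs,_=cv2.findContours(m,cv2.RETR_EXTERNAL,cv2.CHAIN_APPROX_NONE);return sorted(cs,key=cv2.contourArea)[::-1]
w=cv2.inRange(hsv,(8,60,120),(25,190,255));w[:150]=0;w[230:]=0;w[:,:225]=0;w[:,305:]=0
print(hsv[191,262],hsv[220,210],hsv[160,140],hsv[178,105])
for c in big(w)[:2]:
    R=cv2.minAreaRect(c);print('wood',R,cv2.contourArea(c));bp=cv2.boxPoints(R)
    print([onz(b,*p,0.117).round(3)for p in bp],onz(b,*R[0],.117).round(4))
g=cv2.inRange(hsv,(50,60,0),(95,255,140));g[:130]=0;g[200:]=0;g[:,:95]=0;g[:,192:]=0
c=np.vstack([k for k in big(g) if cv2.contourArea(k)>10]);R=cv2.minAreaRect(c);print('door',R,cv2.boxPoints(R))
for p in cv2.boxPoints(R):print(onz(b,*p,.206).round(3))
```

```text
[ 18 118 155] [  9 148 146] [60 96 24] [14 95 35]
wood ((264.5, 189.5), (79.0, 79.0), 90.0) 6125.0
[array([ 0.611, -0.029,  0.117]), array([ 0.617, -0.256,  0.117]), array([ 0.39 , -0.259,  0.117]), array([ 0.384, -0.036,  0.117])] [ 0.4994 -0.1449  0.117 ]
door ((142.14344787597656, 163.17344665527344), (19.444473266601562, 85.96977233886719), 66.66596221923828) [[ 98.82335 171.27231]
 [177.76176 137.22046]
 [185.46355 155.07458]
 [106.52513 189.12643]]
[0.524 0.3   0.206]
[0.622 0.094 0.206]
[0.574 0.071 0.206]
[0.477 0.277 0.206]
```

View pics/c1.png

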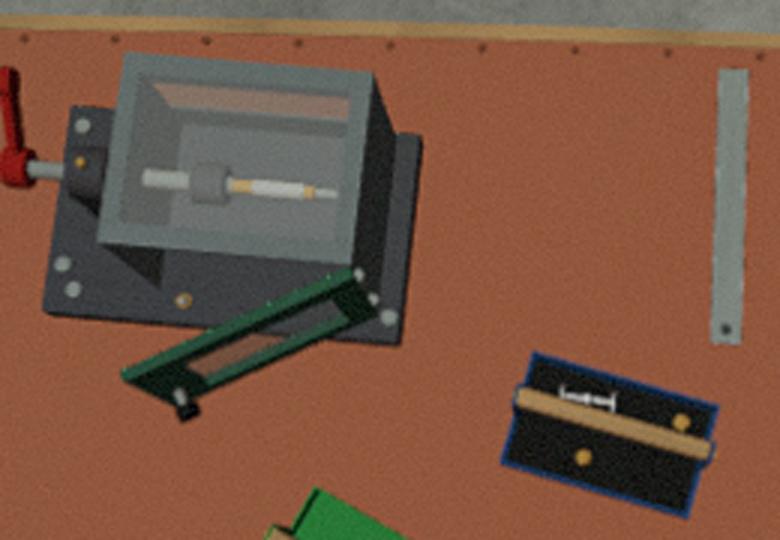

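The crop gives a clear view. The door's top strip runs from (125,377) to (350,274), the roof corners are (125,52), (373,72), (352,264) and (100,243), the handle runs from (519,397) to (710,450), and the parts are lying in the tray.

Run:
```python
from h import *
import pickle
from scipy.spatial.transform import Rotation as R
a,b=pickle.load(open('s0.pkl','rb'))
P=lambda u,v,z:onz(b,60+(u+.5)/3-.5,50+(v+.5)/3-.5,z)
for n,z,l in [('roof',.21,[(125,52),(373,72),(352,264),(100,243)]),('door back/front top',.206,[(123,372),(346,270),(130,380),(352,280)]),('handle',.117,[(519,397),(710,450)]),('rim',.03,[(534,352),(718,405),(688,517),(502,463)]),('bed',.028,[(73,107),(421,135),(401,346),(44,312)]),('se',.005,[(734,70),(727,344)])]:
    q=np.array([P(*p,z) for p in l]);print(n,q.round(3).tolist(),q.mean(0).round(4))
for n,u,v,z in [('lid',369,207,.03),('tin',363,157,.036)]:print(n,onz(b,u,v,z).round(3))
# knob end in top; check in scene
hs=cv2.cvtColor(a['img'],cv2.COLOR_RGB2HSV)
st=r.get_state();print(R.from_quat(st['eef_rot']).as_matrix().round(3))
```

```text
roof [[0.813, 0.314, 0.21], [0.799, 0.086, 0.21], [0.62, 0.096, 0.21], [0.633, 0.323, 0.21]] [0.7162 0.2044 0.21  ]
door back/front top [[0.518, 0.295, 0.206], [0.615, 0.101, 0.206], [0.511, 0.288, 0.206], [0.606, 0.096, 0.206]] [0.5625 0.195  0.206 ]
handle [[0.518, -0.054, 0.117], [0.473, -0.236, 0.117]] [ 0.4957 -0.1449  0.117 ]
rim [[0.578, -0.065, 0.03], [0.529, -0.254, 0.03], [0.414, -0.225, 0.03], [0.463, -0.036, 0.03]] [ 0.4959 -0.145   0.03  ]
bed [[0.827, 0.429, 0.028], [0.805, 0.06, 0.028], [0.58, 0.071, 0.028], [0.606, 0.442, 0.028]] [0.7044 0.2507 0.028 ]
se [[0.896, -0.27, 0.005], [0.597, -0.265, 0.005]] [ 0.7466 -0.2675  0.005 ]
lid [ 0.466 -0.469  0.03 ]
tin [ 0.62  -0.45   0.036]
[[-0.932  0.362 -0.   ]
 [ 0.362  0.932 -0.002]
 [-0.    -0.002 -1.   ]]
```

```bash
python3 -m pendant '[0,-0.3,-0.15,0.05,0,0,-0.08, 0,-0.6,-0.3,0.1,0,0,-0.16, 0,-0.95,-0.5,0.15,0,0,-0.236, 0,-0.95,-0.5,0.15,0,0,-0.236, 0,-0.95,-0.5,0.15,0,0,-0.236, 0,-0.95,-0.5,0.15,0,0,-0.236]' 30; python3 -c "
from h import *
from scipy.spatial.transform import Rotation as R
s=r.get_state();M=R.from_quat(s['eef_rot']).as_matrix();print(M.round(3),s['q'].round(2),(M.T@(np.array([.485,.242,.17])-s['tool_pos'])/.15).round(3))"
```

```text
clock: 0.7
tool_pos: [0.3309, 0.4625, 0.2164]
eef_rot: [-0.0, 1.0, 0.001, -0.001]
contact_force: [0.1, 1.5, -0.4]
opening: 0.475
finger_force: 0.0
[[-1.    -0.001 -0.001]
 [-0.001  1.     0.002]
 [ 0.001  0.002 -1.   ]] [-0.84  0.65 -0.32  1.76  0.27  0.77  0.28] [-1.027 -1.471  0.306]
```

```bash
python3 -m pendant '[0,-0.17,-0.25,0.05,0,0,0, 0,-0.34,-0.5,0.1,0,0,0, 0,-0.4,-0.74,0.15,0,0,0, 0,-0.4,-0.74,0.15,0,0,0]'; python3 -m pendant '[0,-0.2,-0.25,0.05,0,0,0, 0,-0.4,-0.5,0.1,0,0,0, 0,-0.62,-0.73,0.16,0,0,0, 0,-0.62,-0.73,0.16,0,0,0, 0,-0.62,-0.73,0.16,0,0,0]'; python3 -c "
from h import *
snap('scene','scene1.png')"
```

```text
clock: 1.1
tool_pos: [0.3926, 0.3456, 0.1927]
eef_rot: [0.002, 1.0, -0.003, -0.001]
contact_force: [0.6, -0.1, 0.1]
opening: 0.118
finger_force: 0.0
clock: 1.6
tool_pos: [0.4851, 0.2426, 0.1697]
eef_rot: [-0.0, 1.0, 0.001, 0.0]
contact_force: [-0.3, 1.2, -0.1]
opening: 0.009
finger_force: 0.0
```

View pics/scene1.png

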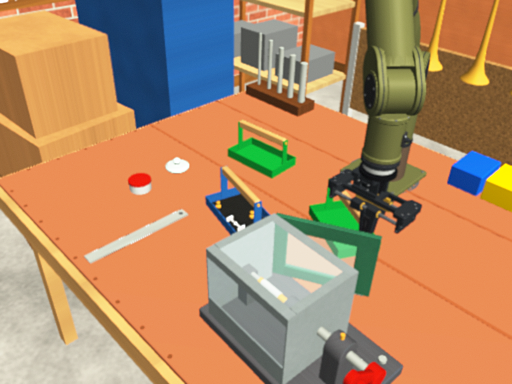

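The gripper is closed and upright in front of the door's free half, with the TCP near (368,230), clear of the door. Next I push along the arc.

```bash
python3 -m pendant '[0,-0.06,0.03,0,0,0,0, 0,-0.12,0.06,0,0,0,0, 0,-0.18,0.09,0,0,0,0, 0,-0.24,0.12,0,0,0,0, 0,-0.3,0.15,0,0,0,0, 0,-0.35,0.17,0,0,0,0, 0,-0.4,0.19,0,0,0,0, 0,-0.45,0.21,0,0,0,0, 0,-0.5,0.22,0,0,0,0, 0,-0.55,0.23,0,0,0,0, 0,-0.6,0.24,0,0,0,0, 0,-0.65,0.25,0,0,0,0]'
python3 -m pendant '[0,-0.04,0.005,0,0,0,0, 0,-0.08,0.01,0,0,0,0, 0,-0.12,0.015,0,0,0,0, 0,-0.15,0.02,0,0,0,0, 0,-0.18,0.02,0,0,0,0, 0,-0.2,0.02,0,0,0,0]'; python3 -c "
from h import *
snap('top','top2.png')
i=cv2.imread('pics/top2.png')[50:230,60:320];cv2.imwrite('pics/c2.png',cv2.resize(i,None,fx=3,fy=3))"
```

```text
clock: 2.85
tool_pos: [0.5833, 0.2778, 0.1697]
eef_rot: [0.0, 1.0, -0.0, -0.0]
contact_force: [0.1, -0.5, 0.2]
opening: 0.004
finger_force: 0.2
clock: 3.45
tool_pos: [0.6111, 0.2805, 0.1696]
eef_rot: [-0.0, 1.0, -0.001, -0.002]
contact_force: [-2.1, 0.2, -0.6]
opening: 0.007
finger_force: 3.4
```

View pics/c2.png

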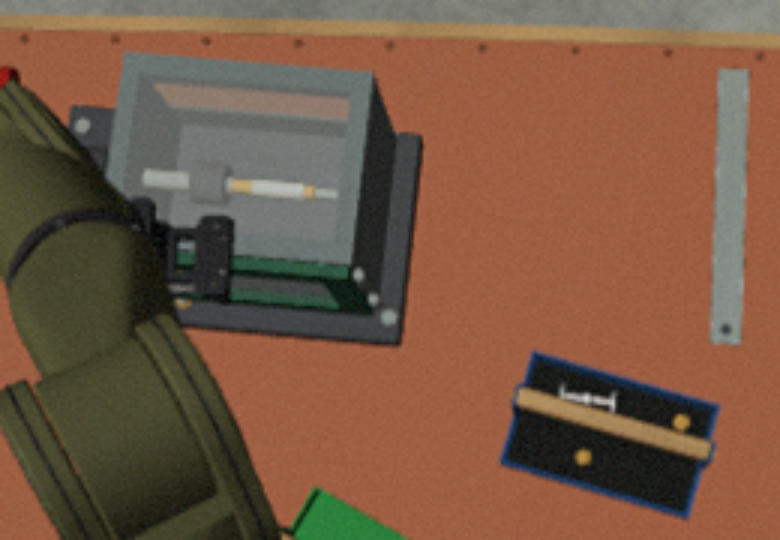

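The door is almost flush with the box (its top strip runs along about (180,262) to (352,270)), but contact is only 2 N, so the catch may still be resisting. I'll push a little further in small steps.

```bash
for i in 1; do python3 -m pendant '[0,-0.02,0,0,0,0,0, 0,-0.03,0,0,0,0,0, 0,-0.03,0,0,0,0,0]'; python3 -m pendant '[0,-0.02,0,0,0,0,0, 0,-0.03,0,0,0,0,0, 0,-0.03,0,0,0,0,0]';python3 -m pendant '[0,-0.02,0,0,0,0,0, 0,-0.03,0,0,0,0,0, 0,-0.03,0,0,0,0,0]'; done
```

```text
clock: 3.8
tool_pos: [0.6109, 0.2805, 0.1694]
eef_rot: [-0.001, 1.0, -0.002, -0.006]
contact_force: [-16.2, -3.4, 9.8]
opening: 0.004
finger_force: 7.7
clock: 4.1
tool_pos: [0.6109, 0.2804, 0.1694]
eef_rot: [-0.001, 1.0, -0.003, -0.011]
contact_force: [-26.2, -6.4, 17.7]
opening: 0.007
finger_force: 12.9
clock: 4.4
tool_pos: [0.6108, 0.2804, 0.1693]
eef_rot: [-0.002, 1.0, -0.004, -0.015]
contact_force: [-37.0, -7.2, 25.1]
opening: 0.001
finger_force: 18.0
```

That is a hard stop at the expected shut position, so I back off and check.

```bash
python3 -m pendant '[0,0.1,0,0,0,0,0, 0,0.3,0,0,0,0,0, 0,0.6,-0.1,0,0,0,0, 0,0.6,-0.3,-0.2,0,0,0, 0,0.6,-0.6,-0.2,0,0,0, 0,0.6,-0.9,-0.2,0,0,0, 0,0.6,-0.9,-0.2,0,0,0]'; python3 -c "
from h import *
from scipy.spatial.transform import Rotation as R
s=r.get_state();print(R.from_quat(s['eef_rot']).as_matrix().round(3),s['tool_pos'],s['q'].round(2))
snap('top','top3.png')
i=cv2.imread('pics/top3.png')[50:230,60:320];cv2.imwrite('pics/c3.png',cv2.resize(i,None,fx=3,fy=3))"
```

```text
clock: 5.1
tool_pos: [0.5372, 0.137, 0.1996]
eef_rot: [0.005, 1.0, -0.003, 0.0]
contact_force: [0.3, -0.2, -0.3]
opening: 0.006
finger_force: 0.0
[[-1.     0.011  0.   ]
 [ 0.011  1.    -0.007]
 [-0.    -0.007 -1.   ]] [0.53715636 0.13695705 0.19963999] [-0.12  0.67 -0.36  1.82  0.35  0.73  0.89]
```

View pics/c3.png

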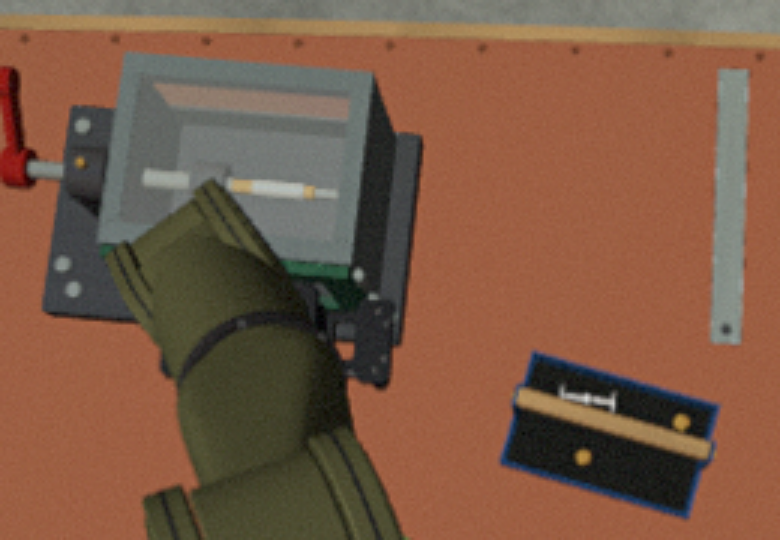

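The door is flush with the box front along its length, with the strip at (102,250)–(350,270), and the tray hasn't moved. Now I go to the tray, turning and opening the gripper on the way.

```bash
python3 -m pendant '[0.3,0.05,-0.15,0,0,0,0.08, 0.6,0.08,-0.3,0,0,0,0.17, 0.8,0.1,-0.5,0,0,0,0.26, 1,0.13,-0.7,0,0,0,0.35, 1,0.13,-0.93,0,0,0,0.44, 1,0.13,-0.93,0,0,0,0.53, 1,0.13,-0.93,0,0,0,0.6, 1,0.13,-0.93,0,0,0,0.6, 1,0.13,-0.93,0,0,0,0.6]'
cat > tgt.py <<'E'
from h import *
from scipy.spatial.transform import Rotation as R
def go(p,psi=-.243):
    s=r.get_state();M=R.from_quat(s['eef_rot']).as_matrix()
    y=np.array([np.cos(psi),np.sin(psi),0]);z=np.array([0,0,-1.]);T=np.c_[np.cross(y,z),y,z]
    print((M.T@(np.array(p)-s['tool_pos'])/.15).round(3),(R.from_matrix(M.T@T).as_rotvec()/(np.pi/2)).round(3),s['q'].round(2))
E
python3 -c "
from tgt import *
go([.4957,-.145,.17])"
```

```text
clock: 6.05
tool_pos: [0.5172, 0.0079, 0.1997]
eef_rot: [0.452, 0.892, 0.001, 0.0]
contact_force: [0.3, 0.1, 0.3]
opening: 0.798
finger_force: 0.0
[-0.737 -0.719  0.197] [ 0.001 -0.     0.558] [-0.03  0.61 -0.12  1.93  0.12  0.61  0.41]
```

```bash
python3 -m pendant '[1,-0.15,-0.15,0,0,0,0.09, 1,-0.3,-0.3,0.05,0,0,0.18, 1,-0.45,-0.45,0.1,0,0,0.27, 1,-0.6,-0.6,0.15,0,0,0.36, 1,-0.737,-0.719,0.197,0,0,0.45, 1,-0.737,-0.719,0.197,0,0,0.558, 1,-0.737,-0.719,0.197,0,0,0.558, 1,-0.737,-0.719,0.197,0,0,0.558, 1,-0.737,-0.719,0.197,0,0,0.558]'; python3 -c "
from tgt import *
go([.4957,-.145,.086])
w=snap('wrist','w1.png')
p=r.get_state()['tool_pos']
for q in [(.518,-.054,.117),(.473,-.236,.117),(.4957,-.145,.117)]:print(proj(w,q))"
```

```text
clock: 6.95
tool_pos: [0.4948, -0.1451, 0.1702]
eef_rot: [0.788, 0.616, 0.0, -0.0]
contact_force: [0.3, -0.0, -0.7]
opening: 0.998
finger_force: 0.0
[0.001 0.006 0.562] [ 0.    -0.001  0.   ] [ 0.14  0.65  0.09  1.97 -0.12  0.52  0.07]
(np.float64(249.8945883082167), np.float64(66.86656193290368))
(np.float64(250.1985134509444), np.float64(321.53766425554653))
(np.float64(250.33292782335312), np.float64(209.15192841099267))
```

View pics/w1.png

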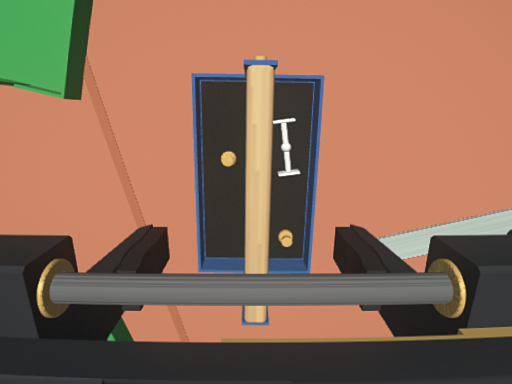

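The wrist view shows the handle from (260,63) to (256,322), about 8 px right of the predicted line. The tray, both knobs and the brace are in place. I'll refine the handle position from this view.

Run:
```python
from tgt import *
w=snap('wrist')
a=onz(w,260,66,.117);b=onz(w,256,322,.117);m=(a+b)/2;d=a-b
psi=np.arctan2(-d[0],d[1]);print(a,b,m,psi)
go([m[0],m[1],.086],psi)
```

```text
[ 0.52427932 -0.05521153  0.117     ] [ 0.47719398 -0.23771779  0.117     ] [ 0.50073665 -0.14646466  0.117     ] -0.25248724998702493
[0.003 0.041 0.562] [ 0.    -0.     0.005] [ 0.14  0.65  0.1   1.97 -0.12  0.52  0.07]
```

```bash
python3 -m pendant '[1,0,0.03,0.1,0,0,0, 1,0,0.03,0.2,0,0,0, 1,0,0.03,0.3,0,0,0, 1,0,0.03,0.4,0,0,0, 1,0,0.03,0.5,0,0,0, 1,0,0.03,0.562,0,0,0, 1,0,0.03,0.562,0,0,0, 1,0,0.03,0.562,0,0,0]'; python3 -m pendant '[0.5,0,0,0,0,0,0, 0.35,0,0,0,0,0,0, 0.3,0,0,0,0,0,0, 0.25,0,0,0,0,0,0, 0.2,0,0,0,0,0,0, 0.15,0,0,0,0,0,0, 0.1,0,0,0,0,0,0, 0,0,0,0,0,0,0, 0,0,0,0,0,0,0, 0,0,0,0,0,0,0]' 35;  python3 -m pendant '[0,0,0,0,0,0,0, 0,0,0,0,0,0,0, 0,0,0,0,0,0,0]'
```

```text
clock: 7.85
tool_pos: [0.4988, -0.1474, 0.0857]
eef_rot: [0.789, 0.614, -0.0, -0.0]
contact_force: [-0.4, 0.2, 0.0]
opening: 0.998
finger_force: 0.0
clock: 8.85
tool_pos: [0.4989, -0.1475, 0.0858]
eef_rot: [0.789, 0.614, 0.0, 0.0]
contact_force: [0.6, 0.1, -1.1]
opening: 0.198
finger_force: 35.0
clock: 9.15
tool_pos: [0.4989, -0.1475, 0.0858]
eef_rot: [0.789, 0.614, 0.0, 0.0]
contact_force: [0.5, -0.1, -2.2]
opening: 0.197
finger_force: 35.0
```

```bash
python3 -m pendant '[0,0,0,-0.01,0,0,0, 0,0,0,-0.03,0,0,0, 0,0,0,-0.06,0,0,0, 0,0,0,-0.09,0,0,0, 0,0,0,-0.12,0,0,0, 0,0,0,-0.15,0,0,0, 0,0,0,-0.18,0,0,0, 0,0,0,-0.21,0,0,0, 0,0,0,-0.24,0,0,0, 0,0,0,-0.27,0,0,0, 0,0,0,-0.3,0,0,0, 0,0,0,-0.33,0,0,0]' 45; python3 -m pendant '[0,0,0,-0.03,0,0,0, 0,0,0,-0.06,0,0,0, 0,0,0,-0.09,0,0,0, 0,0,0,-0.12,0,0,0, 0,0,0,-0.15,0,0,0, 0,0,0,-0.18,0,0,0, 0,0,0,-0.21,0,0,0, 0,0,0,-0.24,0,0,0, 0,0,0,-0.27,0,0,0, 0,0,0,-0.3,0,0,0, 0,0,0,-0.32,0,0,0, 0,0,0,-0.33,0,0,0]'; python3 -m pendant '[0,0,0,0,0,0,0, 0,0,0,0,0,0,0, 0,0,0,0,0,0,0, 0,0,0,0,0,0,0, 0,0,0,0,0,0,0, 0,0,0,0,0,0,0, 0,0,0,0,0,0,0, 0,0,0,0,0,0,0]'
python3 -c "
from h import *
a=snap('scene','s4.png')['img'];w=snap('wrist')['img'];t=snap('top')['img']
cv2.imwrite('pics/m.png',cv2.resize(np.hstack([a[60:320,130:400],w[:260,140:400],t[50:310,90:350]]),None,fx=1,fy=1)[:,:,::-1])"
```

```text
clock: 10.35
tool_pos: [0.4986, -0.1474, 0.1357]
eef_rot: [0.789, 0.614, 0.0, -0.0]
contact_force: [0.1, -0.2, -4.8]
opening: 0.199
finger_force: 45.0
clock: 11.55
tool_pos: [0.4988, -0.1475, 0.1852]
eef_rot: [0.789, 0.614, 0.0, 0.0]
contact_force: [1.5, -0.4, -3.9]
opening: 0.201
finger_force: 45.0
clock: 12.35
tool_pos: [0.4986, -0.1474, 0.1848]
eef_rot: [0.789, 0.614, 0.0, -0.0]
contact_force: [0.3, 0.4, -4.8]
opening: 0.202
finger_force: 45.0
```

View pics/m.png

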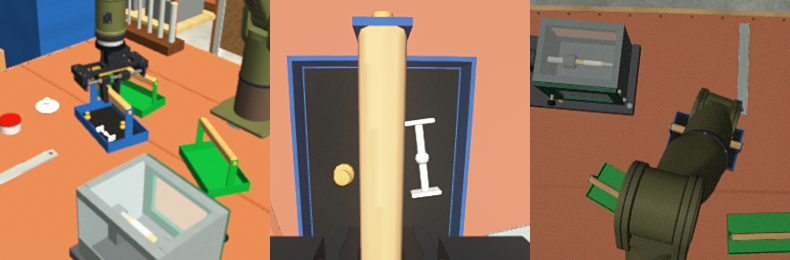

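The tray is in the air with the brace and one knob visible in the wrist view and both knobs visible in the scene view. I'll check level by comparing the far rim corners (158,58) and (347,58) and the strap top (222–283,18) with a level model.

Run:
```python
from h import *
from scipy.spatial.transform import Rotation as R
w=snap('wrist');st=r.get_state();M=R.from_quat(st['eef_rot']).as_matrix();p=st['tool_pos']
ex,ey=M[:,1].copy(),M[:,0].copy()
if ey[1]<0: ey=-ey
if ex[0]<0: ex=-ex
c=p+np.array([0,0,-.086])
for t in(-.1,-.05,0,.05,.1):
    g=c+np.array([0,0,.105]);Q=R.from_rotvec(t*ex)
    f=lambda x,y,z:np.round(proj(w,g+Q.apply(x*ex+y*ey+np.array([0,0,z-.105]))))
    print(t,f(-.06,.1,.03),f(.06,.1,.03),f(0,.1,.113),f(-.06,.1,0.03)[1]-f(0,.1,.113)[1])
print(st['qd'].round(3).max())
```

```text
-0.1 [160.  73.] [338.  73.] [248.  25.] 48.0
-0.05 [157.  66.] [341.  66.] [248.  21.] 45.0
0 [154.  58.] [344.  58.] [247.  18.] 40.0
0.05 [151.  50.] [346.  50.] [247.  15.] 35.0
0.1 [148.  43.] [349.  43.] [247.  13.] 30.0
0.002
```

The level model predicts row 58 for the rim and row 18 for the strap, which matches what I see, so the tray is level. I'm handing in the job.

```bash
python3 -c "
from plant import r
print(r.finish_job())"
```

```text
the job is handed in; nothing more can be done
None
```

The guard door is shut, and the blue tray was handed in held level and steady about 10 cm above the bench, with both knobs and the brace in it; the hand-in returned no verdict.

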